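# Load a housing into the print nest

### The job

Load the plain, unprinted white housing into the print nest ready for printing: lying flat between the blue rails, tongue under the yellow lip, pushed fully home so that the tongue butts on the stop and the brass gauge pin is pushed all the way in. The stop has been reset since the last job and may stand anywhere along its slot, so feel for it and push gently: a hard shove drives the stop back on its overload spring and spoils the setting. Let go of it there, and leave the printed housing and the other things where they are.

Things in the scene. Friction and masses are not known exactly. Their poses are not given: they have to be found in the camera images.
- blank: The plain white housing to load, no print on its top. 90 mm long (its x), 50 wide (y), 24 high, with a dark steel tongue 18 long, 28 wide, 7 high at the foot of its +x end (tip at x = +63 mm). Origin: centre of the underside of the 90 x 50 body, z up. About 0.3 kg.
- printed: Printed housing of the same shape, with an orange and blue panel on its top: leave alone. 90 mm long (its x), 50 wide (y), 24 high, with a dark steel tongue 18 long, 28 wide, 7 high at the foot of its +x end (tip at x = +63 mm). Origin: centre of the underside of the 90 x 50 body, z up. About 0.3 kg.
- nest: Print nest fixed to the bench: aluminium plate 12 mm thick, x = -90 to +125 mm, 110 mm wide, with a channel along its x axis between two blue rails and a dark steel stop at the +x end. Origin: on the bench under the middle of the channel, z up.
- nest_floor (a point): Point on the channel floor (plate top, 12 mm above the bench) at the nest's origin, axes as the nest's; the housing's underside rests here. Rails run from x = -58 to +60 mm and stand 9 mm above the floor (the housing stays grippable above that); inner faces at y = +-26.25 mm. Open at -x. Bevels and splayed ends are look only.
- stop_near (a point): Point on the channel floor, nest x = 70 mm, axes as the nest's: the nearest place of the stop's flat face; it is locked here or up to 25 mm farther along +x (not reported). A yellow lip 50 mm wide reaches 14 mm from the face towards -x, 10 to 15 mm above the floor, with a 34 mm wide opening under it for the tongue. The stop is 24 mm high and 20 mm long.
- pin (a joint): Brass gauge pin, 6 mm thick, in the middle of the stop face, lightly sprung (below 1 N), follows the tongue: travel in m. 0 = free, tip 6 mm in front of the face; 0.006 = flush with the face, housing fully home. Its red tail comes out behind the stop by the same amount.
- buffer (a joint): Overload spring behind the stop: how far in m the whole stop (face, lip, pin) has been driven back along +x from its setting. Stays at 0 below 12 N of push, 0.002 at 20 N (too hard), at most 0.006.
- spray_can: Bystander: spray can 52 mm across, 140 mm high, origin at the centre of its underside.
- ink_jar: Bystander: ink jar 68 mm across, 75 mm high, origin at the centre of its underside.
- tape_roll: Bystander: yellow roll of tape 90 mm across, 24 mm high, origin at the centre of its underside.
- squeegee: Bystander: wooden squeegee 200 mm long (its y), 28 mm wide, 40 mm high, with a green blade; origin at the centre of its underside.
- ink_knife: Bystander: ink spatula with a dark wooden handle lying on the bench beside the robot, origin at the middle of its underside.
Things that resemble listed ones, but are neither listed nor needed, are in the scene too. What is shaped like the blank but turquoise is not meant.

How it is judged:
By the outcome, as a careful person would: the job done as asked, in the order asked, and still so for the second after the job is handed in, with the robot touching nothing.
It also fails if it takes over 45 s, if anything falls off the work surface, if the arm or the gripper's body presses on something with over 40 N, if the wrist force passes 120 N, or if a joint passes its speed limit or range.

### The arm

A 7-joint arm with a two-finger parallel gripper is mounted at the origin on the work surface. World frame = base frame: x ahead of the robot, y to its left, z up, the work surface at z = 0. Lengths are in m, angles in degrees, forces in N, time in s.
With the tool pointing down it reaches from about 0.425 to 0.8 m from the base axis. Payload 8.3 kg.
Tool frame: the origin (TCP) lies at the very end of the fingers, on their centre line; the grasp point (between the pads) lies 19 mm behind it (r.grasp_offset is the z of the grasp point in the tool frame, in m); z points along the fingers, y is the direction in which the jaws open and shut (so a half turn about z gives the same grasp; the last joint's range is limited). The gripper opens to 85 mm and grips with 20 to 120 N. Pads are 22 mm wide; open, the fingers measure 114 mm over their backs; the gripper's body (76 mm by 85 mm) begins 54 mm behind the grasp point. The pads swing forward as they close: fully open they stand 13 mm farther back than shut.
Start: joints at [-72.645, 21.967, 0.94, 78.501, -0.361, 79.538, -2.664], TCP at [0.224, 0.584, 0.231] pointing down, gripper open.
Joint ranges: [-169.22, 169.22], [-14.56, 117.87], [-87.37, 89.26], [10.42, 133.3], [-82.24, 262.24], [0.94, 117.77], [-172.7, 172.7]. Speed limits (degrees/s): [136.94, 136.94, 172.46, 172.46, 180, 180, 180].

### API

Orientations are given as a 3x3 rotation matrix whose columns are the frame's x, y, z axes.
In Python, from bench import r gives the robot as it stands. The module is installed in compiled form; this text tells all that it offers.
- The arm moves only by the tool jog_arm, never from a script. Its argument "increments" is a list of rows, each a list of 2 entries, a list of its own where there are three numbers: the shift along the tool's x, y, z normalised to -1 to 1, where 1 is 0.2 m, then the turn, a rotation vector about the tool's x, y, z normalised to -1 to 1, where 1 is pi rad. In form: [[[dx, dy, dz], [ax, ay, az]], ...]. A call has 1 to 8 rows; each row is the pose to reach, as a shift and turn from the pose commanded when the call began, along the tool's axes at that moment, turning the shorter way round; what a row does not reach only later rows make up. A row lasts 1/12 s, in which the tool goes at most 41.7 mm and 7.16 degrees, less where a joint would pass 70% of its speed; a pose out of reach is approached as far as the arm can. A call with a number of a shift or a turn outside -1 to 1 is refused whole. A call with a gripper value outside its range is refused whole. "claw" is the closure, from 0 (fully open) to 1 (shut), set as the call begins (left out, the last holds). The fingers move at their own pace and stop on an object; "squeeze" is the grip in N (left out, the last holds). Time passes only in rows, so rows that repeat a pose let the fingers close. It gives the time, the measured TCP pose, the force and the opening at its end, in the units of the state.
- r.sense(): the state, without advancing time (a new reading comes with each control period).
- r.capture(name): name is "scene" or "top"; returns (picture, depth): 480x640x3 uint8, blue, green, red; 480x640 float32, m along the optical axis (not along the pixel's ray), 0 where there is no reading.
- r.camera_model(name): a dict with "fov_y" (degrees; the focal length in pixels is half the picture's height over the tangent of half this angle, whatever the lens; pixels are square), "cx", "cy" (the principal point, pixels), "k1" (the pictures are not rectified: a ray, as slopes to the right and down, at radius r is drawn at 1 + k1 r^2 times it, then the intrinsics apply), "R" (3x3) and "t" (3): a world point X has camera coordinates R X + t. Camera axes: x right, y down, z forward; pixel columns grow to the right and rows downward; lengths in m; the calibration is good to about 2 mm. A picture is of the moment at which its call begins. camera_model takes no time and is no camera call.
- r.hand_in(): hands the job in, once; it reports no verdict.
Trained networks look in the newest picture that a camera, given by its name, has taken for a name from the list of things; names that differ only in an ending like _2 or _b are one class to them, and where a whole thing is asked for, a point or a joint stands for the part that bears it (a point fixed in the world has none). Each returns a list of dicts, best first, with "p" (0 to 1); they miss things now and then, are a little off and sometimes report something else, mostly with a low value. They report only what shows in the picture. A call takes as long as a camera call. They do not tell look-alikes from the thing itself.
- r.recognise(name, camera): "pixel" ([column, row] in pixels, amid what is visible of it).
The state is a dict: "time": time; "q": joint angles; "joint_velocities": joint speeds; "effort": joint torques, N m; "tcp_pos": TCP position; "ee_rot": TCP orientation; "wrist_force": force on the tool from outside, world axes, zero at the start; "wrist_torque": the same for the moment, N m; "width": finger opening in m.
Only numpy, scipy, OpenCV 4.12 (cv2) and the standard library are available. Lean on these libraries where they do the work, as an engineer would, in place of code of your own. Each camera call takes 0.05 s, during which the arm holds its last target. There are 200 camera calls.

## Working session

There is one attempt and no reset: what is moved stays moved. The work goes in short steps, Python scripts to look and compute and a tool call to move; the robot and the scene stay as the last step left them, time stands still between calls to the robot, and variables do not carry over. Pictures are saved under pics/ and viewed, about 8 in all and at most 12, crops included, and the job is handed in when it is done.

Besides the shell and the picture viewer there is one more tool, called after ">>>" by a JSON object that holds its "op" and its "data", one argument or row to a line. jog_arm: Moves the arm, as the interface text tells. Its arguments: {"type":"object","properties":{"increments":{"type":"array","items":{"type":"array"}},"claw":{"type":"number"},"squeeze":{"type":"number"}},"required":["increments"]}

```bash
mkdir -p pics
cat > h.py <<'E'
from bench import r
import numpy as np, cv2
def cap(n,f=None):
    im,d=r.capture(n)
    if f: cv2.imwrite('pics/'+f,im)
    return im,d
def ray(c,px):
    m=r.camera_model(c); f=240/np.tan(np.radians(m['fov_y'])/2)
    K=np.array([[f,0,m['cx']],[0,f,m['cy']],[0,0,1]])
    u=cv2.undistortPoints(np.array([[px]],float),K,np.array([m['k1'],0,0,0,0.]))[0,0]
    R=np.array(m['R']);t=np.array(m['t']); return -R.T@t, R.T@np.array([u[0],u[1],1])
def atz(c,px,z):
    o,d=ray(c,px); return o+d*(z-o[2])/d[2]
def atd(c,px,dep):
    o,d=ray(c,px); return o+d*dep
E
python3 - <<'E'
from h import *
for c in ('scene','top'):
    im,d=cap(c,c+'1.png')
    m=r.camera_model(c);print(c,{k:np.round(v,3).tolist() for k,v in m.items()})
    for n in ('blank','nest','stop_near','pin','spray_can','ink_jar','squeegee','tape_roll'):
        try:
            for o in r.recognise(n,c)[:4]:
                p=o['pixel'];dd=d[int(p[1]),int(p[0])]
                print(n,np.round(p),round(o['p'],2),atd(c,p,dd).round(3) if dd else None)
        except Exception as e: print(n,e)
s=r.sense();print({k:np.round(v,3).tolist() for k,v in s.items()},r.grasp_offset)
E
```

```text
scene {'fov_y': 51.248, 'cx': 318.023, 'cy': 238.307, 'k1': -0.144, 'R': [[-0.667, 0.745, -0.014], [0.622, 0.546, -0.561], [-0.41, -0.383, -0.828]], 't': [0.385, -0.295, 1.433]}
blank [337. 162.] 0.89 [ 0.313 -0.166  0.026]
blank [230. 195.] 0.79 [ 0.581 -0.303  0.023]
blank [272. 130.] 0.71 [ 0.322 -0.412  0.   ]
blank [286. 171.] 0.65 [ 0.422 -0.253  0.02 ]
nest [377. 294.] 0.69 [0.551 0.157 0.012]
stop_near [382. 296.] 0.63 [0.547 0.168 0.011]
spray_can [202. 257.] 0.69 [ 0.779 -0.157  0.114]
ink_jar [252. 310.] 0.63 [0.784 0.    0.075]
tape_roll [271. 118.] 0.73 [ 0.294 -0.44   0.009]
top {'fov_y': 52.221, 'cx': 318.155, 'cy': 242.072, 'k1': 0.01, 'R': [[0.026, -1.0, 0.015], [-0.997, -0.027, -0.079], [0.079, -0.013, -0.997]], 't': [-0.048, 0.541, 1.32]}
blank [367. 336.] 0.92 [ 0.291 -0.172  0.026]
blank [419. 234.] 0.79 [ 0.573 -0.309  0.022]
blank [366. 211.] 0.77 [ 0.632 -0.162  0.024]
blank [469. 250.] 0.73 [ 0.532 -0.449  0.021]
nest [251. 243.] 0.72 [0.536 0.152 0.012]
stop_near [250. 241.] 0.78 [0.54  0.153 0.013]
spray_can [378. 159.] 0.98 [ 0.75  -0.179  0.137]
spray_can [465. 330.] 0.68 [ 0.311 -0.444 -0.002]
ink_jar [320. 161.] 0.82 [ 0.756 -0.031  0.075]
squeegee [148. 262.] 0.69 [0.477 0.429 0.014]
tape_roll [463. 332.] 0.57 [ 0.308 -0.44   0.001]
{'time': 0.9, 'q': [-72.646, 21.968, 0.939, 78.498, -0.362, 79.538, -2.665], 'joint_velocities': [0.011, 0.043, 0.062, -0.017, -0.061, -0.053, -0.058], 'effort': [0.0, -62.731, 0.843, -37.209, 0.016, 0.003, 0.0], 'tcp_pos': [0.223, 0.584, 0.231], 'ee_rot': [[-0.934, 0.358, -0.0], [0.358, 0.934, 0.0], [0.0, -0.0, -1.0]], 'wrist_force': [-0.026, 1.175, -1.054], 'wrist_torque': [0.01, 0.022, -0.033], 'width': 0.086} -0.0187
```

View pics/scene1.png

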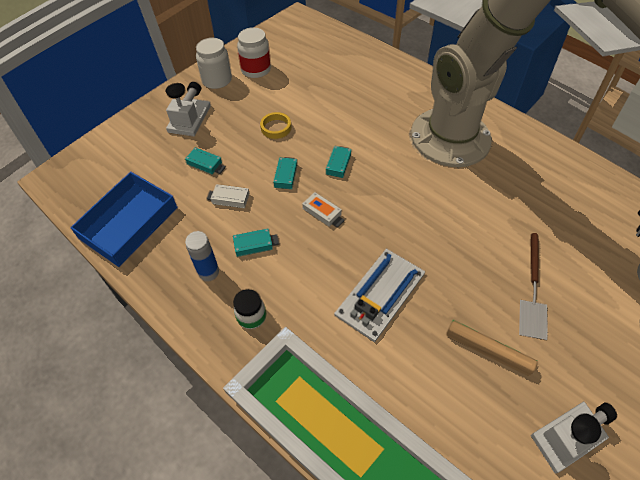

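View pics/top1.png

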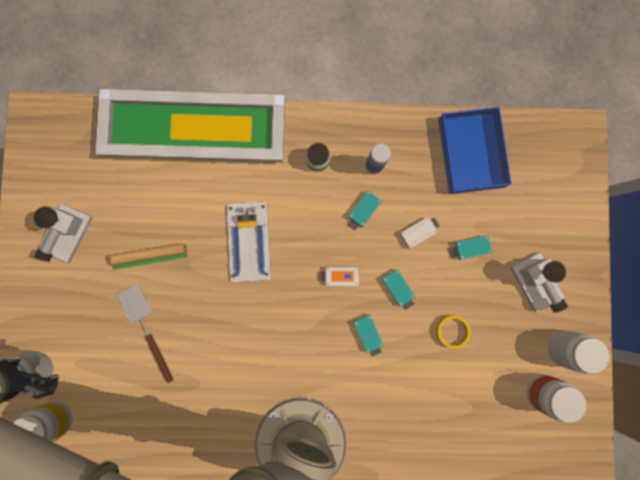

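The top view shows the plain white housing at (419,234) with its tongue at upper right (~(436,222)). The nest is at (249,242) with the stop and lip towards the top (+x). The scene view agrees: blank at (230,196), nest at (380,294). I'll measure both with depth from the two views.

```bash
cat >> h.py <<'E'
def cloud(c,im,d,box):
    u0,v0,u1,v1=box; m=r.camera_model(c); f=240/np.tan(np.radians(m['fov_y'])/2)
    K=np.array([[f,0,m['cx']],[0,f,m['cy']],[0,0,1]])
    vv,uu=np.mgrid[v0:v1,u0:u1]; uv=np.stack([uu,vv],-1).reshape(-1,1,2).astype(float)
    n=cv2.undistortPoints(uv,K,np.array([m['k1'],0,0,0,0.]))[:,0]
    dd=d[v0:v1,u0:u1].reshape(-1); P=np.c_[n,np.ones(len(n))]*dd[:,None]
    X=(P-np.array(m['t']))@np.array(m['R']); ok=dd>0
    return X[ok],im[v0:v1,u0:u1].reshape(-1,3)[ok].astype(int)
def rect(X):
    (c,s,a)=cv2.minAreaRect((X[:,:2]*1000).astype(np.float32)); return np.round(c,1),np.round(s,1),round(a,1)
E
python3 - <<'E'
from h import *
B={'top':((390,210,450,255),(220,195,280,290)),'scene':((200,175,260,215),(325,240,435,345))}
for c in B:
    im,d=cap(c); X,C=cloud(c,im,d,B[c][0])
    wh=(C.min(1)>130)&(C.max(1)-C.min(1)<50)&(abs(X[:,2]-.023)<.012)
    print(c,'blank',wh.sum(),rect(X[wh]),np.median(X[wh],0).round(4))
    dk=(C.max(1)<90)&(X[:,2]<.02); print(' dark',dk.sum(),X[dk].mean(0).round(3) if dk.any() else 0)
    X,C=cloud(c,im,d,B[c][1])
    bl=(C[:,0]>C[:,2]+50)
    A=X[bl]; print(' rails',bl.sum(),rect(A),np.median(A,0).round(4))
    pl=(abs(X[:,2]-.013)<.006)&(C.max(1)-C.min(1)<60); print(' plate',rect(X[pl]),np.median(X[pl],0).round(4))
    ye=(C[:,2]>C[:,0]+120)&(C[:,1]>C[:,0]+80)&(X[:,2]>.018); print(' lip',ye.sum(),rect(X[ye]) if ye.any() else 0,X[ye].mean(0).round(4))
    # rail fit each by PCA
    mu=A[:,:2].mean(0)
    km=cv2.kmeans((A[:,1:2]-.0*A[:,0:1]).astype(np.float32),2,None,(3,50,1e-6),5,cv2.KMEANS_PP_CENTERS)[1].ravel()
    for k in (0,1):
        a=A[km==k][:,:2]; v=np.linalg.svd(a-a.mean(0),full_matrices=False)[2][0]; print('  rail',a.mean(0).round(4),np.degrees(np.arctan(v[1]/v[0])).round(2),np.ptp(a,0).round(3))
    bigger=cv2.resize(im[170:360,190:480] if c=='top' else im[160:350,180:450],None,fx=2.7,fy=2.7,interpolation=cv2.INTER_CUBIC); cv2.imwrite(f'pics/{c}_z.png',bigger)
E
```

```text
top blank 561 (array([ 576.4, -310. ]), array([48.5, 90.7]), 31.2) [ 0.5768 -0.3098  0.0237]
 dark 3 [ 0.606 -0.359  0.005]
 rails 185 (array([515. , 157.1]), array([126.2,  74.6]), 4.8) [0.5146 0.1287 0.0208]
 plate (array([539.5, 160. ]), array([215.3, 114. ]), 4.9) [0.5301 0.1565 0.0121]
 lip 74 (array([586.8, 163.7]), array([10.8, 46.9]), 5.8) [0.5869 0.1638 0.0272]
  rail [0.5187 0.1234] 4.93 [0.123 0.015]
  rail [0.5136 0.1917] 5.27 [0.126 0.013]
scene blank 480 (array([ 577.6, -309.1]), array([53.1, 90.2]), 32.5) [ 0.5784 -0.3093  0.0247]
 dark 73 [ 0.581 -0.322  0.008]
 rails 538 (array([517.6, 158. ]), array([135. ,  81.4]), 4.6) [0.5202 0.1836 0.0221]
 plate (array([541.7, 159.3]), array([217.8, 112.3]), 4.8) [0.5424 0.1614 0.0127]
 lip 72 (array([583.9, 163.7]), array([10.3, 49.4]), 2.8) [0.5843 0.164  0.0271]
  rail [0.5223 0.125 ] 5.0 [0.134 0.023]
  rail [0.517 0.192] 5.01 [0.133 0.022]
```

>>> {"op": "jog_arm", "data": {
  "increments": [
    [[-0.9, -0.4, 0], [0, 0, 0.21]],
    [[-0.9, -0.4, 0], [0, 0, 0.21]],
    [[-0.9, -0.4, 0], [0, 0, 0.21]],
    [[-0.9, -0.4, 0], [0, 0, 0.21]],
    [[-0.9, -0.4, 0], [0, 0, 0.21]],
    [[-0.9, -0.4, 0], [0, 0, 0.21]]
  ],
  "claw": 0
}}

```text
time: 1.5
tcp_pos: [0.3701, 0.4378, 0.232]
ee_rot: [[-0.502, 0.865, 0.003], [0.865, 0.502, -0.002], [-0.003, 0.002, -1.0]]
wrist_force: [1.4, -0.7, -0.1]
width: 0.0853
```

```bash
cat >> h.py <<'E'
def go(p,yaw,s=None):
    s=s or r.sense(); R=np.array(s['ee_rot']); y0=np.degrees(np.arctan2(R[1,0],R[0,0]))
    sh=R.T@(np.array(p)-s['tcp_pos'])/.2; dy=(yaw-y0+180)%360-180
    print('pos',np.round(s['tcp_pos'],4),'yaw',y0.round(2),'F',np.round(s['wrist_force'],2),'w',round(s['width'],4),'t',s['time'],'tilt',np.round(R[:,2],3),'-> shift',sh.round(4),'turn z',round(-dy/180,4))
E
python3 -c "
from h import *
go((.5,.3,.23),121.2)"
```

```text
pos [0.3701 0.4378 0.232 ] yaw 120.14 F [ 1.4  -0.66 -0.14] w 0.0853 t 1.5 tilt [ 0.003 -0.002 -1.   ] -> shift [-0.9218  0.2156  0.0134] turn z -0.0059
```

>>> {"op": "jog_arm", "data": {
  "increments": [
    [[-1, 0.15, 0], [0, 0, 0]],
    [[-1, 0.15, 0], [0, 0, 0]],
    [[-1, 0.15, 0], [0, 0, 0]],
    [[-1, 0.15, 0], [0, 0, 0]],
    [[-1, 0.15, 0], [0, 0, 0]]
  ]
}}

```text
time: 1.92
tcp_pos: [0.4941, 0.2863, 0.2317]
ee_rot: [[-0.517, 0.856, 0.001], [0.856, 0.517, -0.0], [-0.001, 0.001, -1.0]]
wrist_force: [1.7, 1.0, 0.1]
width: 0.0853
```

>>> {"op": "jog_arm", "data": {
  "increments": [
    [[-1, -0.25, 0], [0, 0, 0]],
    [[-1, -0.25, 0], [0, 0, 0]],
    [[-1, -0.25, 0], [0, 0, 0]],
    [[-1, -0.25, 0], [0, 0, 0]],
    [[-1, -0.25, 0], [0, 0, 0]]
  ]
}}

```text
time: 2.33
tcp_pos: [0.5537, 0.0898, 0.2316]
ee_rot: [[-0.518, 0.855, 0.001], [0.855, 0.518, 0.0], [-0.0, 0.001, -1.0]]
wrist_force: [0.7, 0.1, -1.0]
width: 0.0853
```

>>> {"op": "jog_arm", "data": {
  "increments": [
    [[-1, -0.2, 0], [0, 0, 0]],
    [[-1, -0.2, 0], [0, 0, 0]],
    [[-1, -0.2, 0], [0, 0, 0]],
    [[-1, -0.2, 0], [0, 0, 0]],
    [[-1, -0.2, 0], [0, 0, 0]]
  ]
}}

```text
time: 2.75
tcp_pos: [0.6233, -0.1023, 0.2315]
ee_rot: [[-0.518, 0.855, 0.0], [0.855, 0.518, -0.0], [-0.001, 0.0, -1.0]]
wrist_force: [0.4, 0.1, -0.1]
width: 0.0854
```

```bash
python3 -c "
from h import *
go((.577,-.3095,.15),121.2)"
```

```text
pos [ 0.6233 -0.1023  0.2315] yaw 121.21 F [ 0.41  0.07 -0.15] w 0.0854 t 2.75 tilt [ 0. -0. -1.] -> shift [-0.766  -0.7349  0.408 ] turn z 0.0001
```

>>> {"op": "jog_arm", "data": {
  "increments": [
    [[-0.78, -0.73, 0], [0, 0, 0]],
    [[-0.78, -0.73, 0], [0, 0, 0]],
    [[-0.78, -0.73, 0], [0, 0, 0]],
    [[-0.78, -0.73, 0.3], [0, 0, 0]],
    [[-0.78, -0.73, 0.7], [0, 0, 0]],
    [[-0.78, -0.73, 0.7], [0, 0, 0]],
    [[-0.78, -0.73, 0.7], [0, 0, 0]],
    [[-0.78, -0.73, 0.7], [0, 0, 0]]
  ]
}}

```text
time: 3.42
tcp_pos: [0.5731, -0.3106, 0.0835]
ee_rot: [[-0.514, 0.857, -0.011], [0.857, 0.515, 0.003], [0.008, -0.008, -1.0]]
wrist_force: [-2.1, -0.6, -2.0]
width: 0.0854
```

Run:
```python
from h import *
go((.577,-.3095,.02),121.2)
for c,b in (('scene',(160,130,300,240)),('top',(370,180,480,280))):
    im,d=cap(c); cv2.imwrite(f'pics/{c}_g.png',cv2.resize(im[b[1]:b[3],b[0]:b[2]],None,fx=5,fy=5,interpolation=cv2.INTER_CUBIC))
```

```text
pos [ 0.5731 -0.3106  0.0835] yaw 120.96 F [-2.14 -0.61 -2.01] w 0.0854 t 3.4167 tilt [-0.011  0.003 -1.   ] -> shift [-0.0078  0.0219  0.3173] turn z -0.0013
```

View pics/scene_g.png

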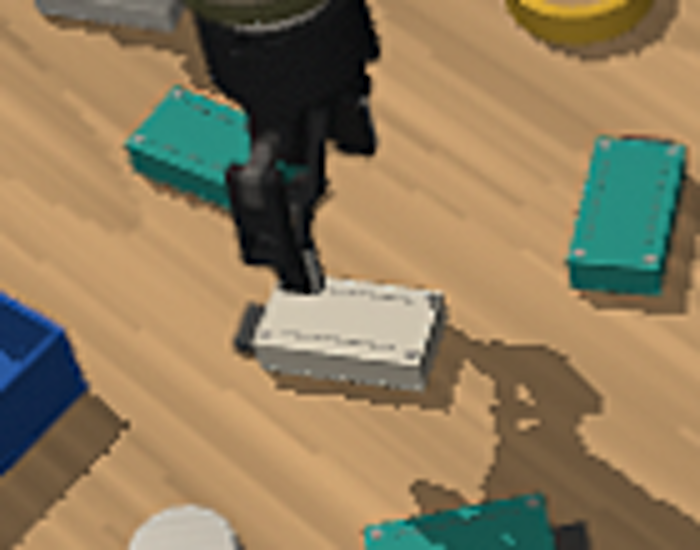

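The blank lies between the open fingers, its tongue to the left in this crop, and nothing is near the fingers. I'll settle the arm, then descend.

>>> {"op": "jog_arm", "data": {
  "increments": [
    [[0, 0, 0.15], [0, 0, 0]],
    [[0, 0, 0.15], [0, 0, 0]],
    [[0, 0, 0.15], [0, 0, 0]],
    [[0, 0, 0.15], [0, 0, 0]],
    [[0, 0, 0.15], [0, 0, 0]]
  ]
}}

```text
time: 3.93
tcp_pos: [0.5807, -0.3086, 0.064]
ee_rot: [[-0.52, 0.854, 0.003], [0.854, 0.52, -0.001], [-0.003, 0.002, -1.0]]
wrist_force: [-1.5, -0.1, 0.1]
width: 0.0857
```

Run:
```python
from h import *
go((.577,-.3095,.011),121.2)
```

```text
pos [ 0.5807 -0.3086  0.064 ] yaw 121.31 F [-1.52 -0.13  0.07] w 0.0857 t 3.9333 tilt [ 0.003 -0.001 -1.   ] -> shift [ 0.0065 -0.0185  0.2651] turn z 0.0006
```

>>> {"op": "jog_arm", "data": {
  "increments": [
    [[0.004, -0.01, 0.1], [0, 0, 0]],
    [[0.004, -0.01, 0.2], [0, 0, 0]],
    [[0.004, -0.01, 0.25], [0, 0, 0]],
    [[0.004, -0.01, 0.25], [0, 0, 0]],
    [[0.004, -0.01, 0.25], [0, 0, 0]],
    [[0.004, -0.01, 0.25], [0, 0, 0]]
  ]
}}

```text
time: 4.43
tcp_pos: [0.5777, -0.3095, 0.0129]
ee_rot: [[-0.519, 0.855, 0.002], [0.855, 0.519, -0.001], [-0.002, 0.001, -1.0]]
wrist_force: [0.8, -0.3, 0.9]
width: 0.0856
```

Run:
```python
from h import *
go((.577,-.3095,.011),121.2)
```

```text
pos [ 0.5777 -0.3095  0.0129] yaw 121.25 F [ 0.8  -0.32  0.88] w 0.0856 t 4.4333 tilt [ 0.002 -0.001 -1.   ] -> shift [ 0.002  -0.003   0.0093] turn z 0.0003
```

>>> {"op": "jog_arm", "data": {
  "increments": [
    [[0, 0, 0.005], [0, 0, 0]],
    [[0, 0, 0.005], [0, 0, 0]],
    [[0, 0, 0.005], [0, 0, 0]],
    [[0, 0, 0.005], [0, 0, 0]],
    [[0, 0, 0.005], [0, 0, 0]],
    [[0, 0, 0.005], [0, 0, 0]],
    [[0, 0, 0.005], [0, 0, 0]],
    [[0, 0, 0.005], [0, 0, 0]]
  ],
  "claw": 1,
  "squeeze": 40
}}

```text
time: 5.1
tcp_pos: [0.5773, -0.3093, 0.0112]
ee_rot: [[-0.519, 0.855, 0.001], [0.855, 0.519, -0.0], [-0.001, 0.001, -1.0]]
wrist_force: [-1.1, 0.2, 6.2]
width: 0.0487
```

Run:
```python
from h import *
go((.577,-.3095,.15),121.2)
```

```text
pos [ 0.5773 -0.3093  0.0112] yaw 121.24 F [-1.07  0.18  6.21] w 0.0487 t 5.1 tilt [ 0.001 -0.    -1.   ] -> shift [-0.0009 -0.0012 -0.6941] turn z 0.0002
```

>>> {"op": "jog_arm", "data": {
  "increments": [
    [[0, 0, -0.1], [0, 0, 0]],
    [[0, 0, -0.25], [0, 0, 0]],
    [[0, 0, -0.4], [0, 0, 0]],
    [[0, 0, -0.5], [0, 0, 0]],
    [[0, 0, -0.5], [0, 0, 0]],
    [[0, 0, -0.5], [0, 0, 0]]
  ]
}}

```text
time: 5.6
tcp_pos: [0.5772, -0.3092, 0.1108]
ee_rot: [[-0.519, 0.855, 0.001], [0.855, 0.519, -0.001], [-0.001, 0.001, -1.0]]
wrist_force: [-0.2, -0.5, -3.5]
width: 0.0486
```

Run:
```python
from h import *
go((.55,-.14,.113),121.2)
```

```text
pos [ 0.5772 -0.3092  0.1108] yaw 121.25 F [-0.23 -0.47 -3.49] w 0.0486 t 5.6 tilt [ 0.001 -0.001 -1.   ] -> shift [ 0.7938  0.3224 -0.0115] turn z 0.0003
```

>>> {"op": "jog_arm", "data": {
  "increments": [
    [[0.2, 0.08, 0], [0, 0, -0.04]],
    [[0.4, 0.16, 0], [0, 0, -0.08]],
    [[0.6, 0.24, 0], [0, 0, -0.12]],
    [[0.8, 0.32, 0], [0, 0, -0.16]],
    [[0.8, 0.32, 0], [0, 0, -0.2]],
    [[0.8, 0.32, 0], [0, 0, -0.2]]
  ]
}}

```text
time: 6.1
tcp_pos: [0.5473, -0.1331, 0.1078]
ee_rot: [[-0.928, 0.373, -0.004], [0.373, 0.928, 0.003], [0.005, 0.001, -1.0]]
wrist_force: [-0.6, -1.4, -3.2]
width: 0.0487
```

Run:
```python
from h import *
go((.52,.02,.113),185)
```

```text
pos [ 0.5473 -0.1331  0.1078] yaw 158.11 F [-0.65 -1.39 -3.25] w 0.0487 t 6.1 tilt [-0.004  0.003 -1.   ] -> shift [ 0.4122  0.6593 -0.0229] turn z -0.1494
```

>>> {"op": "jog_arm", "data": {
  "increments": [
    [[0.1, 0.17, 0], [0, 0, -0.04]],
    [[0.2, 0.34, 0], [0, 0, -0.08]],
    [[0.3, 0.5, 0], [0, 0, -0.12]],
    [[0.41, 0.67, 0], [0, 0, -0.154]],
    [[0.41, 0.67, 0], [0, 0, -0.154]],
    [[0.41, 0.67, 0], [0, 0, -0.154]],
    [[0.41, 0.67, 0], [0, 0, -0.154]]
  ]
}}

```text
time: 6.68
tcp_pos: [0.524, 0.0154, 0.1089]
ee_rot: [[-0.996, -0.084, -0.002], [-0.084, 0.996, -0.001], [0.002, -0.001, -1.0]]
wrist_force: [-0.6, -0.1, -3.7]
width: 0.0488
```

Run:
```python
from h import *
go((.493,.1555,.08),185)
```

```text
pos [0.524  0.0154 0.1089] yaw -175.18 F [-0.59 -0.14 -3.74] w 0.0488 t 6.6833 tilt [-0.002 -0.001 -1.   ] -> shift [0.0955 0.7113 0.1442] turn z -0.001
```

>>> {"op": "jog_arm", "data": {
  "increments": [
    [[0.03, 0.2, 0.03], [0, 0, -0.001]],
    [[0.06, 0.4, 0.07], [0, 0, -0.001]],
    [[0.095, 0.6, 0.1], [0, 0, -0.001]],
    [[0.095, 0.71, 0.15], [0, 0, -0.001]],
    [[0.095, 0.71, 0.2], [0, 0, -0.001]],
    [[0.095, 0.71, 0.2], [0, 0, -0.001]],
    [[0.095, 0.71, 0.2], [0, 0, -0.001]],
    [[0.095, 0.71, 0.2], [0, 0, -0.001]]
  ]
}}

```text
time: 7.35
tcp_pos: [0.4944, 0.1534, 0.0703]
ee_rot: [[-0.996, -0.085, -0.0], [-0.085, 0.996, -0.001], [0.0, -0.001, -1.0]]
wrist_force: [0.8, -0.2, -3.6]
width: 0.0488
```

Run:
```python
from h import *
go((.493,.1555,.04),185)
for c,b in (('scene',(320,210,450,350)),('top',(210,190,290,300))):
    im,d=cap(c); cv2.imwrite(f'pics/{c}_n.png',im)
    z=[cv2.resize(im[b[1]:b[3],b[0]:b[2]],None,fx=550/(b[3]-b[1]),fy=550/(b[3]-b[1]),interpolation=cv2.INTER_CUBIC)]
    if c=='scene': zz=z[0]
cv2.imwrite('pics/n1.png',cv2.resize(np.hstack([zz,z[0]]),None,fx=.85,fy=.85))
im,d=cap('scene');X,C=cloud('scene',im,d,(320,200,450,350))
wh=(C.min(1)>130)&(C.max(1)-C.min(1)<40)&(X[:,2]>.03+.02)&(X[:,2]<.09); print(wh.sum(),rect(X[wh]) if wh.any() else 0,np.percentile(X[wh][:,2],[10,50,90]))
```

```text
pos [0.4944 0.1534 0.0703] yaw -175.13 F [ 0.78 -0.16 -3.64] w 0.0488 t 7.35 tilt [-0.    -0.001 -1.   ] -> shift [0.0062 0.0112 0.1515] turn z -0.0007
336 (array([515.1, 153.5]), array([66.3, 87.4]), 77.2) [0.08146096 0.08401342 0.0863175 ]
```

View pics/n1.png

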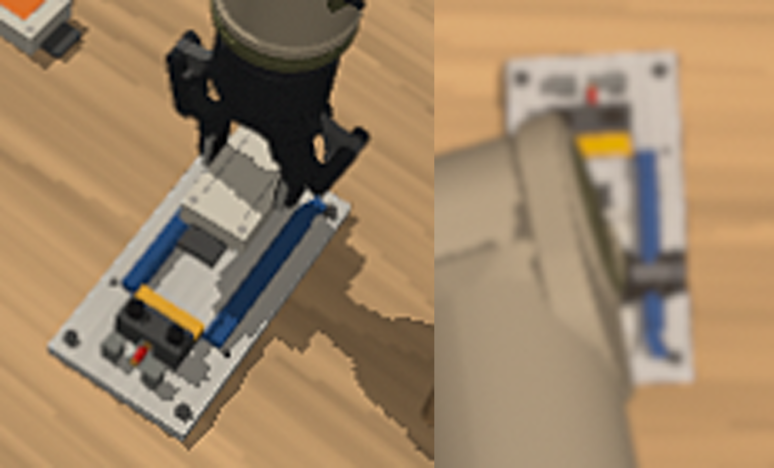

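The scene half of the picture shows the blank held level, its tongue towards the yellow lip and the rails below it. I'll check its lateral offset to the nest within the same picture.

Run:
```python
from h import *
s=r.sense();T=np.array(s['tcp_pos']);a=np.radians(4.95);ex=np.array([np.cos(a),np.sin(a)]);ey=np.array([-np.sin(a),np.cos(a)])
for k in range(2):
    im,d=cap('scene');X,C=cloud('scene',im,d,(320,200,450,350))
    L=np.c_[(X[:,:2]-T[:2])@ex,(X[:,:2]-T[:2])@ey,X[:,2]]*1000
    wh=(C.min(1)>140)&(L[:,2]>80)&(L[:,2]<88)&(L[:,0]>18)&(L[:,0]<44)
    A=L[wh]
    lo=[];hi=[]
    for x in range(18,42,4):
        b=A[(A[:,0]>=x)&(A[:,0]<x+4)]; 
        if len(b)>4: lo.append(b[:,1].min());hi.append(b[:,1].max())
    print('top face',wh.sum(),A.mean(0).round(2),np.mean(lo).round(2),np.mean(hi).round(2),'xmax',L[(C.min(1)>140)&(L[:,2]>78)&(L[:,2]<88)][:,0].max().round(1))
    dk=(C.max(1)<110)&(C.max(1)-C.min(1)<40)&(L[:,2]>62)&(L[:,2]<70)&(L[:,0]>46)&(L[:,0]<70);D=L[dk]
    print('tongue',dk.sum(),D.mean(0).round(2),D.min(0).round(1),D.max(0).round(1))
    bl=(C[:,0]>C[:,2]+40)&(L[:,2]>18)
    for sg in (-1,1):
        b=L[bl&(np.sign(L[:,1])==sg)&(L[:,0]>50)&(L[:,0]<85)]; print('rail',sg,len(b),b.mean(0).round(2),b[:,1].min().round(1),b[:,1].max().round(1))
    ye=(C[:,2]>C[:,0]+100)&(L[:,2]>22)&(L[:,0]>50); print('lip',L[ye].mean(0).round(2),L[ye].min(0).round(1),L[ye].max(0).round(1))
```

```text
top face 192 [ 3.185e+01 -7.000e-02  8.420e+01] -23.23 23.89 xmax 47.9
tongue 113 [56.36  1.22 66.73] [ 46.6 -21.8  62.1] [66.5 15.3 69.5]
rail -1 74 [ 67.83 -31.36  22.38] -38.2 -25.2
rail 1 78 [68.37 35.03 23.14] 28.6 41.5
lip [91.97  1.87 27.91] [ 85.3 -23.9  22.1] [129.3  25.7  42.9]
top face 193 [3.174e+01 7.000e-02 8.388e+01] -23.21 20.36 xmax 46.7
tongue 111 [56.28  1.23 66.62] [ 46.1 -22.1  62. ] [66.7 16.4 69.8]
rail -1 78 [ 67.86 -31.47  21.92] -38.7 -24.8
rail 1 77 [67.9  35.27 22.79] 28.1 41.2
lip [91.45  1.59 27.96] [ 86.1 -23.9  22.6] [125.   25.5  44. ]
```

>>> {"op": "jog_arm", "data": {
  "increments": [
    [[0, 0.0095, 0.06], [0, 0, -0.0005]],
    [[0, 0.0095, 0.12], [0, 0, -0.0005]],
    [[0, 0.0095, 0.17], [0, 0, -0.0005]],
    [[0, 0.0095, 0.17], [0, 0, -0.0005]],
    [[0, 0.0095, 0.17], [0, 0, -0.0005]],
    [[0, 0.0095, 0.17], [0, 0, -0.0005]],
    [[0, 0.0095, 0.17], [0, 0, -0.0005]]
  ]
}}

```text
time: 8.18
tcp_pos: [0.494, 0.1581, 0.037]
ee_rot: [[-0.996, -0.091, 0.001], [-0.091, 0.996, 0.0], [-0.001, 0.0, -1.0]]
wrist_force: [0.3, -0.2, -2.1]
width: 0.0489
```

Run:
```python
from h import *
s=r.sense();T=np.array(s['tcp_pos']);a=np.radians(4.95);ex=np.array([np.cos(a),np.sin(a)]);ey=np.array([-np.sin(a),np.cos(a)])
go(T,185)
for k in range(2):
    im,d=cap('scene');X,C=cloud('scene',im,d,(320,200,450,350))
    L=np.c_[(X[:,:2]-T[:2])@ex,(X[:,:2]-T[:2])@ey,X[:,2]]*1000
    wh=(C.min(1)>140)&(L[:,2]>45)&(L[:,2]<53)&(L[:,0]>18)&(L[:,0]<44)
    A=L[wh]; print('face',wh.sum(),A.mean(0).round(2),A.min(0),A.max(0))
    bl=(C[:,0]>C[:,2]+40)&(L[:,2]>18)
    for sg in (-1,1):
        b=L[bl&(np.sign(L[:,1])==sg)&(L[:,0]>50)&(L[:,0]<85)]; print('rail',sg,len(b),b.mean(0).round(2),b[:,1].min().round(1),b[:,1].max().round(1))
b=(320,210,450,350);cv2.imwrite('pics/n2.png',cv2.resize(im[b[1]:b[3],b[0]:b[2]],None,fx=4.2,fy=4.2,interpolation=cv2.INTER_CUBIC))
```

```text
pos [0.494  0.1581 0.037 ] yaw -174.77 F [ 0.31 -0.21 -2.14] w 0.0489 t 8.1833 tilt [ 0.001  0.    -1.   ] -> shift [0. 0. 0.] turn z 0.0013
face 170 [32.11  1.28 50.  ] [ 18.27071187 -22.64895954  45.92006874] [43.87547421 25.38202253 52.96855768]
rail -1 75 [ 67.71 -34.99  22.37] -41.4 -28.3
rail 1 84 [67.55 31.6  22.92] 24.6 37.8
face 183 [32.24  0.27 49.9 ] [ 19.27571651 -23.49027184  45.93907953] [43.86954042 25.591564   52.97408212]
rail -1 75 [ 67.85 -34.55  22.68] -41.9 -28.3
rail 1 85 [67.41 31.38 23.02] 24.4 37.8
```

View pics/n2.png

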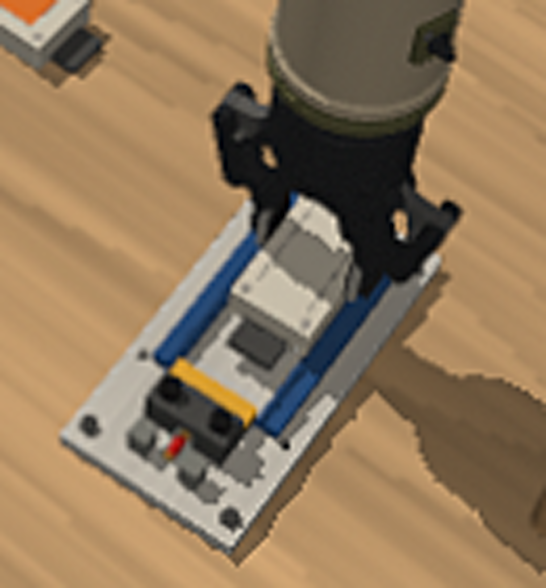

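The blank hovers above the rails, about 2 mm too far towards the robot's left. I'll correct in y and let the arm settle before reading.

>>> {"op": "jog_arm", "data": {
  "increments": [
    [[0, -0.01, 0], [0, 0, 0.001]],
    [[0, -0.01, 0], [0, 0, 0.001]],
    [[0, -0.01, 0], [0, 0, 0.001]],
    [[0, -0.01, 0], [0, 0, 0.001]],
    [[0, -0.01, 0], [0, 0, 0.001]],
    [[0, -0.01, 0], [0, 0, 0.001]]
  ]
}}

```text
time: 8.78
tcp_pos: [0.4936, 0.156, 0.0363]
ee_rot: [[-0.996, -0.088, -0.0], [-0.088, 0.996, -0.0], [0.0, -0.0, -1.0]]
wrist_force: [-0.5, 0.7, -2.6]
width: 0.0489
```

```bash
cat > m.py <<'E'
from h import *
r.capture('top');s=r.sense();T=np.array(s['tcp_pos']);a=np.radians(4.95);ex=np.array([np.cos(a),np.sin(a)]);ey=np.array([-np.sin(a),np.cos(a)])
go(T,185); z0=T[2]*1000+13
out=[]
for k in range(4):
    im,d=cap('scene');X,C=cloud('scene',im,d,(320,200,450,350))
    L=np.c_[(X[:,:2]-T[:2])@ex,(X[:,:2]-T[:2])@ey,X[:,2]]*1000
    wh=(C.min(1)>140)&(abs(L[:,2]-z0)<4)&(L[:,0]>18)&(L[:,0]<42); A=L[wh]
    bl=(C[:,0]>C[:,2]+40)&(L[:,2]>18); R=[L[bl&(np.sign(L[:,1])==g)&(L[:,0]>50)&(L[:,0]<85)][:,1].mean() for g in (-1,1)]
    ye=(C[:,2]>C[:,0]+100)&(L[:,2]>22)&(L[:,0]>30)&(L[:,0]<110)
    out.append([A[:,1].mean(),(A[:,1].min()+A[:,1].max())/2,np.mean(R),L[ye][:,1].mean(),L[ye][:,0].mean()])
print('face mean,mid, rails mid, lip y, lip x',np.mean(out,0).round(2))
go(T,185)
E
python3 m.py
```

```text
pos [0.4936 0.1561 0.0363] yaw -174.94 F [ 0.24  0.13 -3.75] w 0.049 t 8.8333 tilt [-0.  0. -1.] -> shift [0. 0. 0.] turn z 0.0003
face mean,mid, rails mid, lip y, lip x [-0.16  0.77  0.28  0.2  91.66]
pos [0.4936 0.156  0.0363] yaw -174.94 F [-0.52 -0.42 -2.28] w 0.0486 t 9.0333 tilt [-0.  0. -1.] -> shift [-0.      0.0001 -0.0001] turn z 0.0003
```

>>> {"op": "jog_arm", "data": {
  "increments": [
    [[0, 0, 0.015], [0, 0, 0]],
    [[0, 0, 0.03], [0, 0, 0]],
    [[0, 0, 0.045], [0, 0, 0]],
    [[0, 0, 0.045], [0, 0, 0]],
    [[0, 0, 0.045], [0, 0, 0]],
    [[0, 0, 0.045], [0, 0, 0]]
  ]
}}

```text
time: 9.53
tcp_pos: [0.4933, 0.1557, 0.027]
ee_rot: [[-0.996, -0.088, -0.001], [-0.088, 0.996, -0.001], [0.001, -0.0, -1.0]]
wrist_force: [-0.4, -0.2, -2.9]
width: 0.0483
```

>>> {"op": "jog_arm", "data": {
  "increments": [
    [[0, 0, 0.01], [0, 0, 0]],
    [[0, 0, 0.015], [0, 0, 0]],
    [[0, 0, 0.015], [0, 0, 0]],
    [[0, 0, 0.015], [0, 0, 0]],
    [[0, 0, 0.015], [0, 0, 0]]
  ]
}}

```text
time: 9.95
tcp_pos: [0.4938, 0.1558, 0.0243]
ee_rot: [[-0.996, -0.088, 0.0], [-0.088, 0.996, -0.0], [-0.0, -0.0, -1.0]]
wrist_force: [2.2, -1.6, -3.7]
width: 0.0491
```

>>> {"op": "jog_arm", "data": {
  "increments": [
    [[0, 0, 0.004], [0, 0, 0]],
    [[0, 0, 0.006], [0, 0, 0]],
    [[0, 0, 0.006], [0, 0, 0]],
    [[0, 0, 0.006], [0, 0, 0]]
  ]
}}

```text
time: 10.28
tcp_pos: [0.4938, 0.1558, 0.0231]
ee_rot: [[-0.996, -0.088, 0.0], [-0.088, 0.996, -0.0], [-0.0, -0.0, -1.0]]
wrist_force: [0.8, -3.7, -2.4]
width: 0.0492
```

```bash
python3 m.py; python3 m.py
```

```text
pos [0.4937 0.1558 0.0231] yaw -174.96 F [ 1.27 -3.61 -1.74] w 0.0489 t 10.3333 tilt [ 0. -0. -1.] -> shift [0. 0. 0.] turn z 0.0002
face mean,mid, rails mid, lip y, lip x [ 0.37  0.98  0.56  0.62 91.55]
pos [0.4937 0.1558 0.0231] yaw -174.96 F [ 0.91 -4.27 -1.09] w 0.0486 t 10.5333 tilt [ 0. -0. -1.] -> shift [0.0001 0.0001 0.    ] turn z 0.0002
pos [0.4937 0.1558 0.0231] yaw -174.96 F [ 0.8  -4.39 -1.68] w 0.0489 t 10.5833 tilt [ 0. -0. -1.] -> shift [0. 0. 0.] turn z 0.0002
face mean,mid, rails mid, lip y, lip x [ 0.49  1.17  0.54  0.8  91.58]
pos [0.4937 0.1558 0.0232] yaw -174.96 F [ 1.33 -5.25 -1.46] w 0.0488 t 10.7833 tilt [ 0. -0. -1.] -> shift [ 0.     -0.0001  0.    ] turn z 0.0002
```

>>> {"op": "jog_arm", "data": {
  "increments": [
    [[0, -0.003, 0.002], [0, 0, 0]],
    [[0, -0.003, 0.002], [0, 0, 0]],
    [[0, -0.003, 0.002], [0, 0, 0]],
    [[0, -0.003, 0.002], [0, 0, 0]]
  ]
}}

```text
time: 11.12
tcp_pos: [0.4938, 0.1558, 0.0231]
ee_rot: [[-0.996, -0.088, 0.0], [-0.088, 0.996, 0.001], [-0.0, 0.0, -1.0]]
wrist_force: [-1.3, -2.8, 5.1]
width: 0.049
```

>>> {"op": "jog_arm", "data": {
  "increments": [
    [[-0.02, -0.002, -0.0015], [0, 0, 0]],
    [[-0.04, -0.002, -0.0015], [0, 0, 0]],
    [[-0.06, -0.002, -0.0015], [0, 0, 0]],
    [[-0.08, -0.002, -0.0015], [0, 0, 0]],
    [[-0.1, -0.002, -0.0015], [0, 0, 0]],
    [[-0.1, -0.002, -0.0015], [0, 0, 0]],
    [[-0.1, -0.002, -0.0015], [0, 0, 0]]
  ]
}}

```text
time: 11.7
tcp_pos: [0.5124, 0.1573, 0.0231]
ee_rot: [[-0.996, -0.089, -0.002], [-0.089, 0.996, 0.0], [0.002, 0.0, -1.0]]
wrist_force: [-6.9, -3.0, 8.1]
width: 0.0487
```

```bash
python3 m.py; python3 -c "
from h import *
im,d=cap('scene');b=(320,210,450,350);cv2.imwrite('pics/n3.png',cv2.resize(im[b[1]:b[3],b[0]:b[2]],None,fx=4.2,fy=4.2,interpolation=cv2.INTER_CUBIC))"
```

```text
pos [0.5124 0.1573 0.0231] yaw -174.89 F [-5.83 -2.88  6.91] w 0.049 t 11.75 tilt [-0.002  0.    -1.   ] -> shift [0. 0. 0.] turn z 0.0006
face mean,mid, rails mid, lip y, lip x [-4.000e-02  8.900e-01  4.400e-01  8.900e-01  7.325e+01]
pos [0.5124 0.1573 0.0231] yaw -174.89 F [-6.33 -3.77  8.83] w 0.0492 t 11.95 tilt [-0.002  0.    -1.   ] -> shift [-0.0001  0.     -0.0001] turn z 0.0006
```

View pics/n3.png

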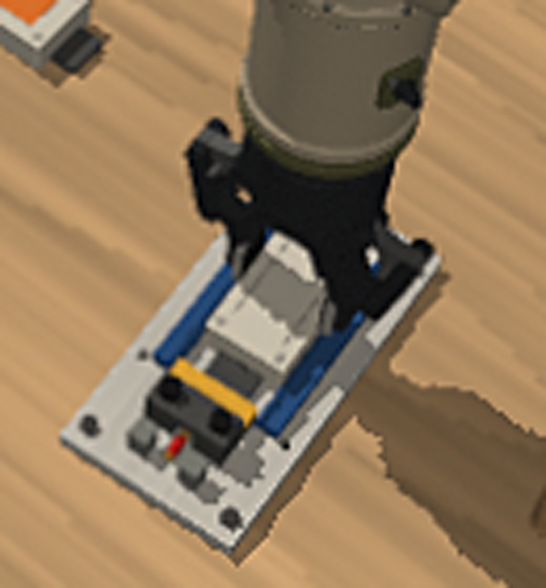

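>>> {"op": "jog_arm", "data": {
  "increments": [
    [[0, 0, -0.003], [0, 0, 0]],
    [[0, 0, -0.003], [0, 0, 0]],
    [[0, 0, -0.003], [0, 0, 0]]
  ]
}}

```text
time: 12.25
tcp_pos: [0.5131, 0.1573, 0.0232]
ee_rot: [[-0.996, -0.089, -0.001], [-0.089, 0.996, 0.0], [0.001, 0.0, -1.0]]
wrist_force: [0.1, -0.3, -2.4]
width: 0.0487
```

>>> {"op": "jog_arm", "data": {
  "increments": [
    [[-0.01, 0, 0], [0, 0, 0]],
    [[-0.02, 0, 0], [0, 0, 0]],
    [[-0.03, 0, 0], [0, 0, 0]],
    [[-0.03, 0, 0], [0, 0, 0]],
    [[-0.03, 0, 0], [0, 0, 0]]
  ]
}}

```text
time: 12.67
tcp_pos: [0.5198, 0.1574, 0.0235]
ee_rot: [[-0.996, -0.088, 0.0], [-0.088, 0.996, 0.0], [-0.0, 0.0, -1.0]]
wrist_force: [0.1, -0.3, -3.2]
width: 0.0489
```

>>> {"op": "jog_arm", "data": {
  "increments": [
    [[-0.008, 0, 0.0015], [0, 0, 0]],
    [[-0.016, 0, 0.0015], [0, 0, 0]],
    [[-0.016, 0, 0.0015], [0, 0, 0]],
    [[-0.016, 0, 0.0015], [0, 0, 0]]
  ]
}}

```text
time: 13.0
tcp_pos: [0.5229, 0.1576, 0.0233]
ee_rot: [[-0.996, -0.088, 0.0], [-0.088, 0.996, -0.0], [-0.0, -0.0, -1.0]]
wrist_force: [-0.8, 0.3, -3.2]
width: 0.0489
```

>>> {"op": "jog_arm", "data": {
  "increments": [
    [[-0.005, 0, 0], [0, 0, 0]],
    [[-0.01, 0, 0], [0, 0, 0]],
    [[-0.01, 0, 0], [0, 0, 0]],
    [[-0.01, 0, 0], [0, 0, 0]]
  ]
}}

```text
time: 13.33
tcp_pos: [0.5248, 0.1577, 0.0232]
ee_rot: [[-0.996, -0.088, -0.0], [-0.088, 0.996, -0.0], [0.0, -0.0, -1.0]]
wrist_force: [-1.0, -0.3, -3.4]
width: 0.0486
```

>>> {"op": "jog_arm", "data": {
  "increments": [
    [[-0.003, 0, 0], [0, 0, 0]],
    [[-0.006, 0, 0], [0, 0, 0]],
    [[-0.006, 0, 0], [0, 0, 0]],
    [[-0.006, 0, 0], [0, 0, 0]]
  ]
}}

```text
time: 13.67
tcp_pos: [0.526, 0.1579, 0.0233]
ee_rot: [[-0.996, -0.088, -0.0], [-0.088, 0.996, -0.0], [0.0, -0.0, -1.0]]
wrist_force: [-0.2, -0.8, -3.3]
width: 0.0494
```

>>> {"op": "jog_arm", "data": {
  "increments": [
    [[-0.003, 0, 0], [0, 0, 0]],
    [[-0.006, 0, 0], [0, 0, 0]],
    [[-0.006, 0, 0], [0, 0, 0]],
    [[-0.006, 0, 0], [0, 0, 0]]
  ]
}}

```text
time: 14.0
tcp_pos: [0.5272, 0.1579, 0.0233]
ee_rot: [[-0.996, -0.088, -0.0], [-0.088, 0.996, -0.0], [0.0, -0.0, -1.0]]
wrist_force: [-0.5, -0.4, -3.4]
width: 0.0487
```

>>> {"op": "jog_arm", "data": {
  "increments": [
    [[-0.003, 0, 0], [0, 0, 0]],
    [[-0.006, 0, 0], [0, 0, 0]],
    [[-0.006, 0, 0], [0, 0, 0]],
    [[-0.006, 0, 0], [0, 0, 0]]
  ]
}}

```text
time: 14.33
tcp_pos: [0.5284, 0.1581, 0.0233]
ee_rot: [[-0.996, -0.088, 0.0], [-0.088, 0.996, -0.0], [0.0, -0.0, -1.0]]
wrist_force: [-1.1, 0.1, -2.6]
width: 0.0486
```

```bash
python3 -c "
from h import *
im,d=cap('scene');b=(345,280,415,350);cv2.imwrite('pics/n4.png',cv2.resize(im[b[1]:b[3],b[0]:b[2]],None,fx=7,fy=7,interpolation=cv2.INTER_CUBIC))
go((0,0,0),185)"
```

```text
pos [0.5284 0.158  0.0233] yaw -174.95 F [-0.22  0.29 -2.4 ] w 0.0487 t 14.3833 tilt [-0. -0. -1.] -> shift [ 2.7012 -0.5545  0.1164] turn z 0.0003
```

View pics/n4.png

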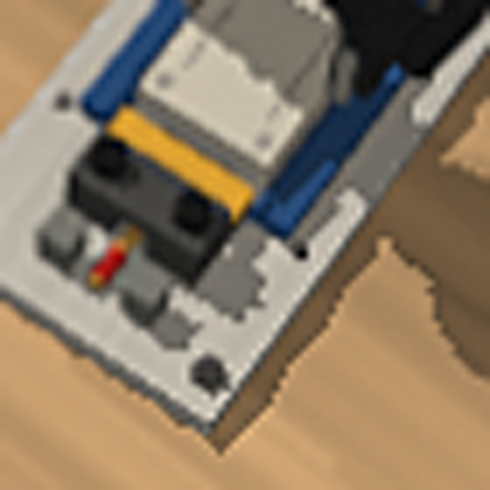

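The red tail now stands clear of the stop with brass showing (~(115,250) in the crop), so the pin is being pushed. I'll carry on in small steps.

>>> {"op": "jog_arm", "data": {
  "increments": [
    [[-0.003, 0, 0], [0, 0, 0]],
    [[-0.005, 0, 0], [0, 0, 0]],
    [[-0.005, 0, 0], [0, 0, 0]],
    [[-0.005, 0, 0], [0, 0, 0]]
  ]
}}

```text
time: 14.72
tcp_pos: [0.5293, 0.1582, 0.0232]
ee_rot: [[-0.996, -0.088, -0.0], [-0.088, 0.996, -0.0], [0.0, -0.0, -1.0]]
wrist_force: [-1.1, 0.3, -3.6]
width: 0.0487
```

>>> {"op": "jog_arm", "data": {
  "increments": [
    [[-0.003, 0, 0], [0, 0, 0]],
    [[-0.005, 0, 0], [0, 0, 0]],
    [[-0.005, 0, 0], [0, 0, 0]],
    [[-0.005, 0, 0], [0, 0, 0]]
  ]
}}

```text
time: 15.05
tcp_pos: [0.5293, 0.1581, 0.0232]
ee_rot: [[-0.996, -0.088, -0.002], [-0.088, 0.996, -0.0], [0.002, -0.0, -1.0]]
wrist_force: [-5.1, -1.0, 1.4]
width: 0.049
```

Contact: x stalled at 0.5293 with 5 N of push, well below 12 N. Seat lightly down, then release.

>>> {"op": "jog_arm", "data": {
  "increments": [
    [[-0.001, 0, 0.001], [0, 0, 0]],
    [[-0.001, 0, 0.001], [0, 0, 0]],
    [[-0.001, 0, 0.001], [0, 0, 0]]
  ]
}}

```text
time: 15.3
tcp_pos: [0.5293, 0.1581, 0.0231]
ee_rot: [[-0.996, -0.088, -0.002], [-0.088, 0.996, -0.0], [0.002, -0.0, -1.0]]
wrist_force: [-6.0, -1.6, 3.7]
width: 0.0488
```

>>> {"op": "jog_arm", "data": {
  "increments": [
    [[0, 0, 0], [0, 0, 0]],
    [[0, 0, 0], [0, 0, 0]],
    [[0, 0, 0], [0, 0, 0]],
    [[0, 0, 0], [0, 0, 0]],
    [[0, 0, 0], [0, 0, 0]],
    [[0, 0, 0], [0, 0, 0]]
  ],
  "claw": 0
}}

```text
time: 15.8
tcp_pos: [0.5308, 0.1583, 0.0232]
ee_rot: [[-0.996, -0.088, 0.0], [-0.088, 0.996, 0.0], [-0.0, 0.0, -1.0]]
wrist_force: [-0.1, -0.4, -0.3]
width: 0.0855
```

```bash
python3 -c "
from h import *
im,d=cap('scene');b=(340,240,420,350);cv2.imwrite('pics/n5.png',cv2.resize(im[b[1]:b[3],b[0]:b[2]],None,fx=5.4,fy=5.4,interpolation=cv2.INTER_CUBIC))
go((0,0,0),185)"
```

```text
pos [0.5307 0.1583 0.0231] yaw -174.94 F [ 0.1   0.08 -0.34] w 0.0854 t 15.85 tilt [ 0.  0. -1.] -> shift [ 2.713  -0.5548  0.1151] turn z 0.0003
```

View pics/n5.png

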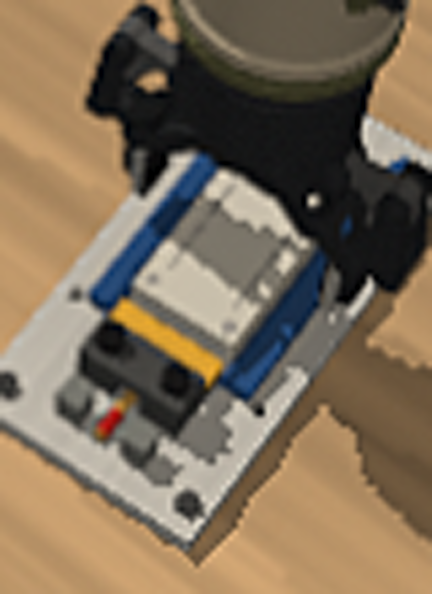

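The blank lies flat between the rails with its tongue under the lip, and the red tail (~(110,415)) stands out. I'll check seating with a gentle push from behind with closed fingers.

>>> {"op": "jog_arm", "data": {
  "increments": [
    [[0, 0, -0.1], [0, 0, 0]],
    [[0, 0, -0.25], [0, 0, 0]],
    [[0, 0, -0.3], [0, 0, 0]],
    [[0.15, 0, -0.3], [0, 0, 0]],
    [[0.3, 0, -0.3], [0, 0, 0]],
    [[0.36, 0, -0.3], [0, 0, 0]],
    [[0.36, 0, -0.3], [0, 0, 0]]
  ]
}}

```text
time: 16.43
tcp_pos: [0.4562, 0.1519, 0.083]
ee_rot: [[-0.996, -0.089, -0.002], [-0.089, 0.996, 0.0], [0.002, 0.0, -1.0]]
wrist_force: [0.4, 0.3, -0.5]
width: 0.0856
```

>>> {"op": "jog_arm", "data": {
  "increments": [
    [[0, 0, 0], [0, 0, 0]],
    [[0, 0, 0], [0, 0, 0]],
    [[0, 0, 0], [0, 0, 0]],
    [[0, 0, 0], [0, 0, 0]],
    [[0, 0, 0.1], [0, 0, 0]],
    [[0, 0, 0.2], [0, 0, 0]],
    [[0, 0, 0.285], [0, 0, 0]],
    [[0, 0, 0.285], [0, 0, 0]]
  ],
  "claw": 1,
  "squeeze": 20
}}

```text
time: 17.1
tcp_pos: [0.457, 0.151, 0.0229]
ee_rot: [[-0.996, -0.088, -0.005], [-0.088, 0.996, -0.002], [0.005, -0.002, -1.0]]
wrist_force: [-1.4, -0.0, -0.1]
width: 0.0
```

```bash
python3 -c "
from h import *
im,d=cap('scene');b=(340,240,420,350);cv2.imwrite('pics/n6.png',cv2.resize(im[b[1]:b[3],b[0]:b[2]],None,fx=5.4,fy=5.4,interpolation=cv2.INTER_CUBIC))
go((0.4747,.1537,.026),185)"
```

```text
pos [0.4579 0.1513 0.0246] yaw -174.96 F [-0.93  0.52  0.47] w -0.0002 t 17.15 tilt [-0.003 -0.002 -1.   ] -> shift [-0.0849  0.0046 -0.0073] turn z 0.0002
```

View pics/n6.png

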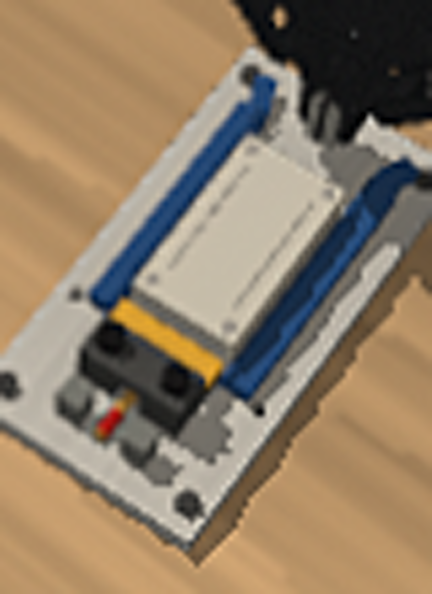

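Nicely seated, tail unchanged at (108,418), and the fingers are behind the blank. Approaching for the check push.

>>> {"op": "jog_arm", "data": {
  "increments": [
    [[-0.03, 0.005, -0.005], [0, 0, 0]],
    [[-0.06, 0.005, -0.005], [0, 0, 0]],
    [[-0.06, 0.005, -0.005], [0, 0, 0]],
    [[-0.06, 0.005, -0.005], [0, 0, 0]]
  ]
}}

```text
time: 17.48
tcp_pos: [0.472, 0.1543, 0.0281]
ee_rot: [[-0.996, -0.088, 0.002], [-0.088, 0.996, 0.001], [-0.002, 0.001, -1.0]]
wrist_force: [-0.4, -0.1, 0.1]
width: 0.0003
```

>>> {"op": "jog_arm", "data": {
  "increments": [
    [[-0.005, 0, 0], [0, 0, 0]],
    [[-0.008, 0, 0], [0, 0, 0]],
    [[-0.008, 0, 0], [0, 0, 0]],
    [[-0.008, 0, 0], [0, 0, 0]]
  ]
}}

```text
time: 17.82
tcp_pos: [0.4722, 0.1541, 0.0272]
ee_rot: [[-0.996, -0.088, 0.0], [-0.088, 0.996, 0.0], [-0.0, 0.0, -1.0]]
wrist_force: [0.3, -1.4, 0.1]
width: -0.0001
```

>>> {"op": "jog_arm", "data": {
  "increments": [
    [[-0.004, 0, 0], [0, 0, 0]],
    [[-0.006, 0, 0], [0, 0, 0]],
    [[-0.006, 0, 0], [0, 0, 0]],
    [[-0.006, 0, 0], [0, 0, 0]]
  ]
}}

```text
time: 18.15
tcp_pos: [0.4735, 0.1542, 0.0271]
ee_rot: [[-0.996, -0.088, -0.0], [-0.088, 0.996, -0.0], [0.0, -0.0, -1.0]]
wrist_force: [-0.1, -0.1, 0.1]
width: 0.0002
```

>>> {"op": "jog_arm", "data": {
  "increments": [
    [[-0.003, 0, 0], [0, 0, 0]],
    [[-0.005, 0, 0], [0, 0, 0]],
    [[-0.005, 0, 0], [0, 0, 0]],
    [[-0.005, 0, 0], [0, 0, 0]]
  ]
}}

```text
time: 18.48
tcp_pos: [0.4745, 0.1543, 0.027]
ee_rot: [[-0.996, -0.088, -0.0], [-0.088, 0.996, -0.0], [0.0, -0.0, -1.0]]
wrist_force: [-0.3, 0.3, -0.7]
width: -0.0002
```

>>> {"op": "jog_arm", "data": {
  "increments": [
    [[-0.003, 0, 0], [0, 0, 0]],
    [[-0.005, 0, 0], [0, 0, 0]],
    [[-0.005, 0, 0], [0, 0, 0]],
    [[-0.005, 0, 0], [0, 0, 0]]
  ]
}}

```text
time: 18.82
tcp_pos: [0.4749, 0.1543, 0.0269]
ee_rot: [[-0.996, -0.088, -0.001], [-0.088, 0.996, -0.0], [0.001, -0.0, -1.0]]
wrist_force: [-3.5, 0.6, 2.7]
width: 0.0
```

>>> {"op": "jog_arm", "data": {
  "increments": [
    [[-0.003, 0, 0], [0, 0, 0]],
    [[-0.005, 0, 0], [0, 0, 0]],
    [[-0.005, 0, 0], [0, 0, 0]],
    [[-0.005, 0, 0], [0, 0, 0]]
  ]
}}

```text
time: 19.15
tcp_pos: [0.475, 0.1544, 0.0268]
ee_rot: [[-0.996, -0.088, -0.003], [-0.088, 0.996, -0.001], [0.003, -0.0, -1.0]]
wrist_force: [-7.6, -1.6, 6.4]
width: 0.0001
```

It stands firm: 7.6 N with no travel, so it is home and the overload threshold was not reached. Back off and retreat.

>>> {"op": "jog_arm", "data": {
  "increments": [
    [[0.05, 0, 0], [0, 0, 0]],
    [[0.1, 0, 0], [0, 0, 0]],
    [[0.12, 0, -0.15], [0, 0, 0]],
    [[0.12, 0, -0.35], [0, 0, 0]],
    [[0.12, 0, -0.55], [0, 0, 0]],
    [[0.12, 0, -0.75], [0, 0, 0]],
    [[0.12, 0, -0.8], [0, 0, 0]],
    [[0.12, 0, -0.8], [0, 0, 0]]
  ]
}}

```text
time: 19.82
tcp_pos: [0.4544, 0.1532, 0.1911]
ee_rot: [[-0.996, -0.088, 0.008], [-0.088, 0.996, 0.004], [-0.008, 0.003, -1.0]]
wrist_force: [-0.3, -0.2, -1.2]
width: -0.0003
```

```bash
python3 -c "
from h import *
im,d=cap('scene');b=(340,240,420,350);cv2.imwrite('pics/n7.png',cv2.resize(im[b[1]:b[3],b[0]:b[2]],None,fx=5.4,fy=5.4,interpolation=cv2.INTER_CUBIC))
go((0,0,0),185)"
```

```text
pos [0.4532 0.1528 0.1886] yaw -174.94 F [-0.01 -0.21 -0.95] w 0.0 t 19.8667 tilt [ 0.004  0.002 -1.   ] -> shift [ 2.3284 -0.5626  0.9326] turn z 0.0003
```

View pics/n7.png

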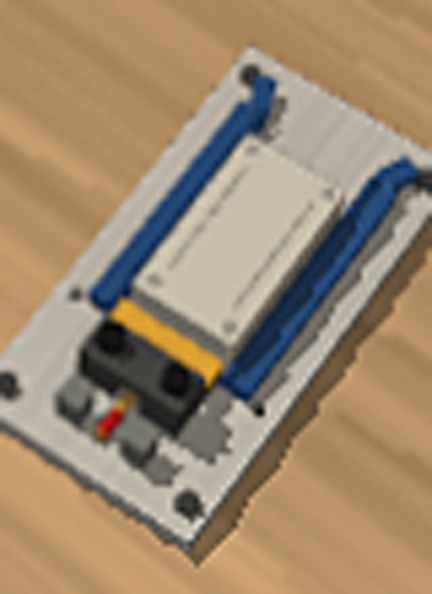

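The housing is unmoved, flat and square, with its tongue under the lip and the pin tail out; the gripper is clear. Handing in.

```bash
python3 -c "
from bench import r
print(r.hand_in())"
```

```text
the job is handed in; nothing more can be done
None
```

The plain white housing is in the print nest: flat between the blue rails, tongue under the yellow lip, butted on the stop and let go. I handed the job in at about 20 s of the 45 s limit.

- **Loading:** I lowered it into the channel with the jaws and slid it in in small steps. It met the stop at 5–6 N.
- **Check push:** After release I pushed from behind with the closed fingers. The force rose to 7.6 N with no further travel. This was the hardest push along the slot, well below the 12 N at which the overload spring gives.
- **Last picture:** The housing was unmoved after the fingers withdrew, and the pin's red tail stood out behind the stop. The gripper was about 0.19 m above the bench and touching nothing.
- **Not measured directly:** Neither the pin's travel nor the stop's setting could be read in mm. That the pin is fully in and the stop did not move rests on the contact forces and the tail in the picture.
- **Disagreement:** While setting the housing down, the camera and the wrist force differed by about 0.5 mm on sideways centring. The light rail contact (up to about 5 N) went away on sliding in.
- **Other things:** I touched neither the printed housing nor the other items, but took no closing picture of the whole bench.

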